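# Make up a lunch kit and a seasoning kit

## Robot

A 7-joint arm with a two-finger parallel gripper is mounted at the origin on a cart in front of the work surface, level with it; the furniture and walls round the work are solid. World frame = base frame: x ahead of the robot, y to its left, z up, the work surface at z = 0. Lengths are in m, angles in rad, forces in N, time in s.
With the tool pointing down it reaches from about 0.4 to 0.85 m from the base axis. Payload 4.4 kg.
Tool frame: the origin (TCP) lies at the very end of the fingers, on their centre line; the grasp point (between the pads) lies 19 mm behind it; z points along the fingers, y is the line along which they close (so a half turn about z gives the same grasp; the last joint's range is limited). The gripper opens to 94 mm and grips with 3 to 60 N. Pads are 16 mm wide; open, the fingers measure 119 mm over their backs; the gripper's body (75 mm by 177 mm) begins 78 mm behind the grasp point.
Start: joints at [-1.384, 0.628, 0.038, 1.517, -0.027, 0.996, -0.02], TCP at [0.163, 0.629, 0.205] pointing down, gripper open.
Joint ranges: [-3.06, 3.06], [-0.37, 2.12], [-1.25, 1.32], [0.18, 2.47], [-1.1, 4.24], [0.23, 1.98], [-2.94, 2.94]. Speed limits (rad/s): [2.57, 2.57, 3.14, 3.14, 3.14, 3.14, 3.14].

## Interface

Orientations are given as a 3x3 rotation matrix whose columns are the frame's x, y, z axes.
In Python, from workcell import monitor, viewer, bot gives the robot as it stands.
- The arm moves only by the tool step_arm, never from a script. Its argument "increments" is a list of rows, each an object with "travel": the shift along the tool's x, y, z in m, a list of three; "turn": the turn, a rotation vector about the tool's x, y, z in rad, a list of three; "jaw": the finger opening in m, from 0 to 0.094. A call has 1 to 10 rows; each row shifts and turns the commanded pose from where the row before left it, along the tool's axes as they then stand; what a row does not reach is not made up. A row lasts 1/8 s, in which the tool goes at most 62.5 mm and 10.7 degrees, less where a joint would pass 70% of its speed; a pose out of reach is approached as far as the arm can. A call with a gripper value outside its range is refused whole. The fingers move at their own pace and stop on an object; the grip force is fixed at half the most. Time passes only in rows, so rows that do not move let the fingers close. It gives the time, the measured TCP pose, the force, the opening and the grip force at its end, in the units of the state.
- monitor.read_state(): the state, without advancing time (a new reading comes with each control period).
- viewer.get_image(name): name is "scene" or "side" or "wrist"; returns the picture (480x640x3 uint8, blue, green, red); there is no depth.
- viewer.camera_model(name): a dict with "intrinsics" (3x3 intrinsics, pixels), "world_from_camera" (4x4, takes a point from camera to world coordinates); the wrist camera has in their place "hand_eye" (4x4, takes a point from camera to tool coordinates, whose origin is the TCP and whose axes are the flange's). Camera axes: x right, y down, z forward; pixel columns grow to the right and rows downward; lengths in m; the calibration is good to about 2 mm. A picture is of the moment at which its call begins: read the wrist's pose just before it. camera_model takes no time and is no camera call.
- bot.hand_in(): hands the job in; it is judged then, once.
The state is a dict: "time_s": time; "qpos": joint angles; "dq": joint speeds; "tau": joint torques, N m; "tool_pos": TCP position; "eef_rot": TCP orientation; "force": force on the tool from outside, world axes, zero at the start; "ft_torque": the same for the moment, N m; "opening": finger opening in m; "grasp_force": force on a finger pad.
Only numpy, scipy, OpenCV 4.12 (cv2) and the standard library are available. Lean on these libraries where they do the work, as an engineer would, in place of code of your own. Each camera call takes 0.05 s, during which the arm holds its last target. There are 200 camera calls.

## Task

Make up two kits from the stock on the table. Lunch kit: seat the flat fish tin and the wide red-lidded jar in the grey shadow-cut tray, each down on the floor of the cavity with its outline. Seasoning kit: stand the black-capped salt jar in the short bay of the wooden caddy and the shaker with the domed grey top in its long bay; keep the jars and the shaker upright throughout and leave the dark-capped spice jar where it stands.

Things in the scene. Friction and masses are not known exactly. Their poses are not given: they have to be found in the camera images.
- shadow_tray: Grey kit tray, 176 (x) x 134 (y) x 16 mm, fixed. Origin: centre of its underside, z up. Two cavities 10 mm deep, pale floors 6 mm above the underside: a rectangle 74 (x) x 116 (y) mm centred at x = -44, y = 0 mm (tin) and a round one of diameter 74 mm centred at x = +44, y = 0 mm (wide jar). Tray and caddy may change places.
- caddy: Light wooden open caddy, 156 (x) x 66 (y) mm, 25 mm high, fixed. Origin: centre of its underside, z up. Walls and divider 4 mm, floor 4 mm thick. Short bay 58 x 58 mm inside, centred at x = -45, y = 0 mm (salt jar); long bay 86 (x) x 58 (y) mm inside, centred at x = +31, y = 0 mm (shaker).
- tin: Flat rectangular fish tin with a teal-printed top and rounded corners, 63 mm (x) x 105 mm (y) x 26 mm high, the rim a little wider than the body (60 x 100 mm); about 0.15 kg. Lies flat. Origin: centre of its underside.
- chilli_jar: Wide squat round jar with a red lid and a yellow label, diameter 62 mm, 73 mm high, straight-sided to 58 mm, lid of diameter 57 mm above; about 0.2 kg. Upright. Origin: centre of its underside.
- salt_jar: Plain white round jar with a black cap, diameter 46 mm, 76 mm high, straight-sided to 60 mm, cap of diameter 42 mm above; about 0.14 kg. Upright. Origin: centre of its underside.
- mill: Clear and white round shaker with a domed light grey top, diameter 44 mm at the body, slightly waisted, 34 mm at the top above 74 mm, 90 mm high; about 0.1 kg. Upright. The one near the robot, not the like one far back on the right by the table rim. Origin: centre of its underside.
- spice_jar: Clear round jar with a green and orange label and a dark brown cap, diameter 44 mm, 105 mm high. Belongs to no kit: not to be moved. Upright, near the robot (a like one stands far back on the right). Origin: centre of its underside.
There are look-alikes about, which are no part of the job. What is shaped like the salt_jar but blue is not meant.

How it is judged:
At the end, for the whole second after the job is handed in: Tin and wide jar on the floors of their cavities, salt jar in the short and shaker in the long bay, within 11 to 12 mm of centre (shaker 25 mm lengthwise), 4 mm in height, 0.1 rad of upright, tin 0.2 rad in yaw, below 0.03 m/s; spice jar within 30 mm of its start and 0.1 rad of upright (x of tin in the frame of shadow_tray between -0.055 and -0.033 m and y of tin in the frame of shadow_tray between -0.012 and 0.012 m and z of tin in the frame of shadow_tray between 0.002 and 0.01 m and angle between each of tin, chilli_jar, salt_jar, mill, spice_jar's own z axis and vertical below 0.1 rad and linear speed of each of tin, chilli_jar, salt_jar, mill below 0.03 m/s and angle between the y axis of tin and the y axis of shadow_tray, either way round below 0.2 rad and x of chilli_jar in the frame of shadow_tray between 0.033 and 0.055 m and y of chilli_jar in the frame of shadow_tray between -0.011 and 0.011 m and z of chilli_jar in the frame of shadow_tray between 0.002 and 0.01 m and x of salt_jar in the frame of caddy between -0.057 and -0.033 m and y of salt_jar in the frame of caddy between -0.012 and 0.012 m and z of salt_jar in the frame of caddy between 0 and 0.008 m and x of mill in the frame of caddy between 0.006 and 0.056 m and y of mill in the frame of caddy between -0.012 and 0.012 m and z of mill in the frame of caddy between 0 and 0.008 m and distance of spice_jar from where it was at the start of the episode below 0.03 m); the robot touches nothing.
It fails at once if a jar or the shaker is tipped by more than 0.6 rad (angle between any of chilli_jar, salt_jar, mill, spice_jar's own z axis and vertical above 0.6 rad).
It fails at once if the spice jar is moved by more than 30 mm (distance of spice_jar from where it was at the start of the episode above 0.03 m).
It also fails if it takes over 99 s, if anything falls off the work surface, if the arm or the gripper's body presses on something with over 40 N, if the wrist force passes 120 N, or if a joint passes its speed limit or range.

## Working session

There is one attempt and no reset: what is moved stays moved. The work goes in short steps, Python scripts to look and compute and a tool call to move; the robot and the scene stay as the last step left them, time stands still between calls to the robot, and variables do not carry over. Pictures are saved under pics/ and viewed, at most 14 in all, crops included, and the job is handed in when it is done.

Besides the shell and the picture viewer there is one more tool, called after "Call:" as name([rows], argument=value, ...), one row to a line, values as JSON. step_arm: Moves the arm, as the interface text tells. Its arguments: {"type":"object","properties":{"increments":{"type":"array"}},"required":["increments"]}

```bash
mkdir -p pics; ls
python3 - <<'E'
from workcell import monitor, viewer, bot
import cv2,numpy as np
np.set_printoptions(precision=4,suppress=True)
for n in ("scene","side"):
    cv2.imwrite(f"pics/{n}0.png",viewer.get_image(n)); print(n,viewer.camera_model(n))
print(viewer.camera_model("wrist")); s=monitor.read_state(); print(s)
E
```

```text
pics
scene {'intrinsics': array([[453.9704,   0.    , 317.0051],
       [  0.    , 453.9704, 241.3359],
       [  0.    ,   0.    ,   1.    ]]), 'world_from_camera': array([[ 0.7183, -0.3535,  0.5992,  0.0293],
       [-0.6957, -0.364 ,  0.6193, -0.304 ],
       [-0.0008, -0.8617, -0.5074,  0.4695],
       [ 0.    ,  0.    ,  0.    ,  1.    ]])}
side {'intrinsics': array([[471.7229,   0.    , 319.9367],
       [  0.    , 471.7229, 238.8371],
       [  0.    ,   0.    ,   1.    ]]), 'world_from_camera': array([[ 0.946 , -0.1481,  0.2885,  0.2825],
       [-0.3234, -0.4981,  0.8046, -0.4908],
       [ 0.0246, -0.8544, -0.519 ,  0.4747],
       [ 0.    ,  0.    ,  0.    ,  1.    ]])}
{'intrinsics': array([[371.7828,   0.    , 321.7578],
       [  0.    , 371.7828, 232.7014],
       [  0.    ,   0.    ,   1.    ]]), 'hand_eye': array([[ 0.0004, -0.9599, -0.2804,  0.0821],
       [ 1.    ,  0.0003,  0.0004, -0.0007],
       [-0.0003, -0.2804,  0.9599, -0.1799],
       [ 0.    ,  0.    ,  0.    ,  1.    ]])}
{'time_s': 0.1, 'qpos': array([-1.3838,  0.6293,  0.0385,  1.5182, -0.027 ,  0.9963, -0.02  ]), 'dq': array([-0.0009, -0.0025,  0.0007, -0.0051,  0.0021, -0.0005, -0.0016]), 'tau': array([  0.004 , -55.0806,   1.1481, -18.7125,  -0.052 ,   0.0191,
         0.    ]), 'tool_pos': array([0.1624, 0.6288, 0.2047]), 'eef_rot': array([[-0.9682,  0.2501, -0.0004],
       [ 0.2501,  0.9682, -0.0016],
       [-0.    , -0.0016, -1.    ]]), 'force': array([-0.4194,  0.5438, -0.086 ]), 'ft_torque': array([ 0.0264, -0.0091, -0.0061]), 'grasp_force': 0.0, 'opening': 0.09415846806628367}
```

View pics/scene0.png

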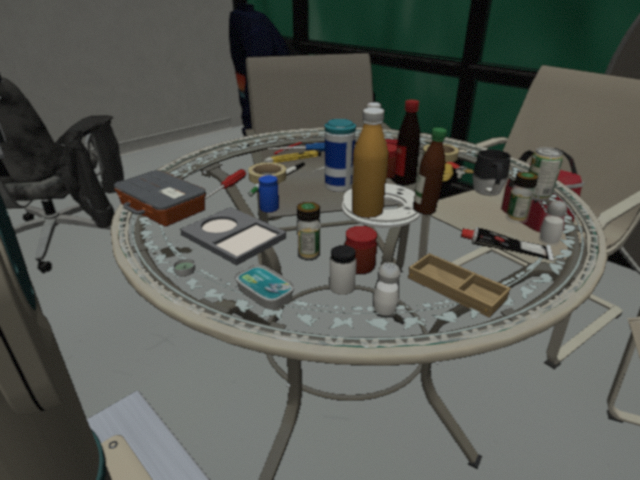

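View pics/side0.png

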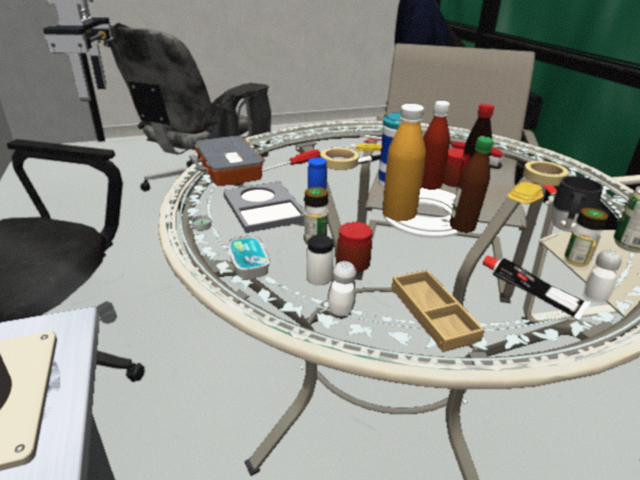

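The scene view shows the tray at (233,237), tin (265,285), spice jar (308,230), salt jar (343,270), chilli jar (360,250), near shaker (387,290) and caddy (458,283). The look-alikes are the blue jar at (268,193), the far shaker at (551,222), the far spice jar at (522,195) and the red things at (395,155) and (568,185). The side view agrees with this. Next I confirm the targets in enlarged crops.

```bash
cat > h.py <<'E'
import cv2,numpy as np
from workcell import monitor, viewer, bot
np.set_printoptions(precision=4,suppress=True)
def cam(n,s=None):
    m=viewer.camera_model(n)
    if n!="wrist": return m["intrinsics"],m["world_from_camera"]
    s=s or monitor.read_state(); T=np.eye(4); T[:3,:3]=s["eef_rot"]; T[:3,3]=s["tool_pos"]
    return m["intrinsics"],T@m["hand_eye"]
def ray(K,T,uv,z):   # pixel -> world point at height z
    d=T[:3,:3]@np.linalg.solve(K,np.array([uv[0],uv[1],1.])); return (T[:3,3]+d*(z-T[2,3])/d[2])
def proj(K,T,p):
    q=K@(T[:3,:3].T@(np.asarray(p)-T[:3,3])); return q[:2]/q[2]
def crop(img,x0,y0,x1,y1,name,step=10):
    f=min(800/(x1-x0),600/(y1-y0)); c=cv2.resize(img[y0:y1,x0:x1],None,fx=f,fy=f,interpolation=cv2.INTER_CUBIC)
    for x in range(-(-x0//step)*step,x1,step):
        cv2.line(c,(int((x-x0)*f),0),(int((x-x0)*f),6),(0,0,255),1); cv2.putText(c,str(x),(int((x-x0)*f)-8,16),0,.33,(0,0,255),1)
    for y in range(-(-y0//step)*step,y1,step):
        cv2.line(c,(0,int((y-y0)*f)),(6,int((y-y0)*f)),(0,0,255),1); cv2.putText(c,str(y),(8,int((y-y0)*f)+4),0,.33,(0,0,255),1)
    cv2.imwrite(f"pics/{name}.png",c)
E
python3 - <<'E'
from h import *
crop(cv2.imread("pics/scene0.png"),175,190,345,310,"sL"); crop(cv2.imread("pics/scene0.png"),320,215,520,330,"sR")
K,T=cam("scene")
for n,uv,z in [("tray",(233,237),.016),("tin",(265,283),.026),("spice",(308,207),.105),("salt",(343,251),.076),("chilli",(361,232),.073),("mill",(388,266),.09),("caddy",(458,279),.025)]: print(n,ray(K,T,uv,z))
E
```

```text
tray [0.4562 0.379  0.016 ]
tin [0.3958 0.1994 0.026 ]
spice [0.5335 0.2406 0.105 ]
salt [0.5029 0.1239 0.076 ]
chilli [0.5767 0.1489 0.073 ]
mill [0.5033 0.032  0.09  ]
caddy [ 0.638  -0.0177  0.025 ]
```

View pics/sL.png

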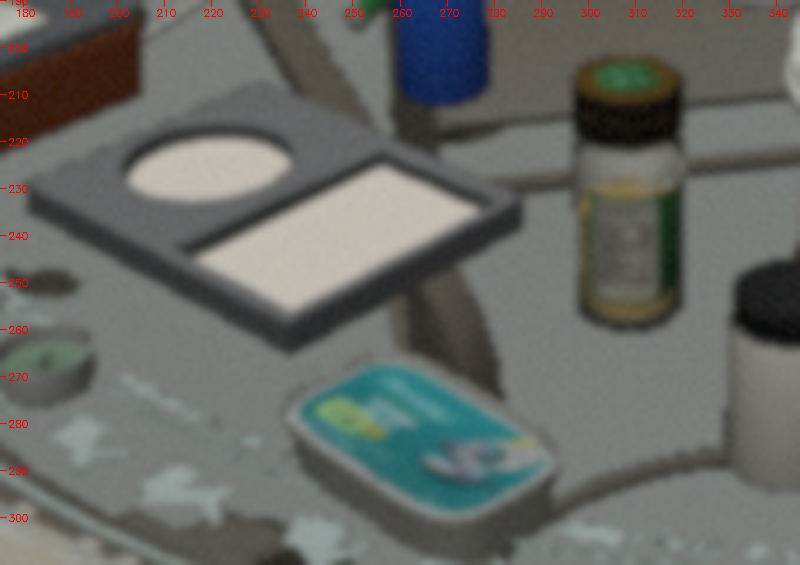

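View pics/sR.png

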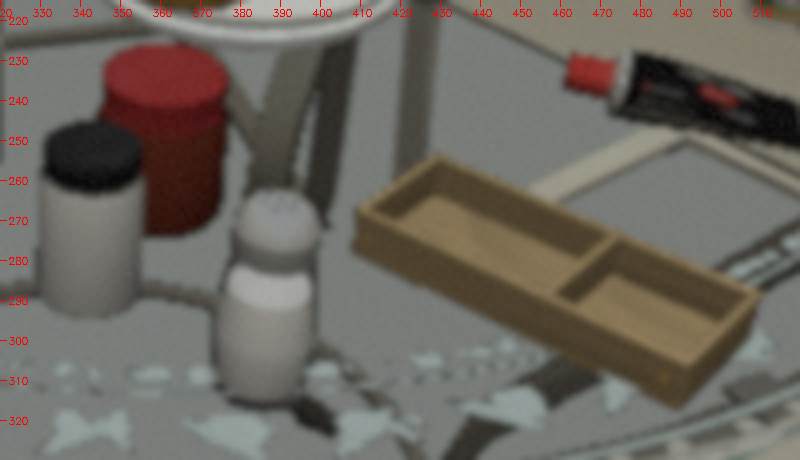

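The crops confirm the targets:
- **Tray:** circle at back-left, rectangle at front-right.
- **Tin:** teal top at (266,285).
- **Salt jar:** white with a black cap at (343,265). The blue one at (268,195) is not meant.
- **Chilli jar:** the red-lidded one at (361,250).
- **Mill:** the near shaker at (387,290), not the far one at (551,222).
- **Caddy:** long bay at the upper left, short bay at the right.

Next I go to an overhead pose and measure with the wrist camera.

Call:
step_arm([
  {"travel": [0, 0, -0.05], "turn": [0, 0, 0], "jaw": 0.094},
  {"travel": [-0.03, -0.03, -0.045], "turn": [0, 0, -0.05], "jaw": 0.094},
  {"travel": [-0.042, -0.04, 0], "turn": [0, 0, -0.05], "jaw": 0.094},
  {"travel": [-0.042, -0.04, 0], "turn": [0, 0, -0.05], "jaw": 0.094},
  {"travel": [-0.042, -0.04, 0], "turn": [0, 0, -0.05], "jaw": 0.094},
  {"travel": [-0.042, -0.04, 0], "turn": [0, 0, -0.05], "jaw": 0.094},
  {"travel": [-0.042, -0.04, 0], "turn": [0, 0, 0], "jaw": 0.094},
  {"travel": [-0.042, -0.04, 0], "turn": [0, 0, 0], "jaw": 0.094},
  {"travel": [-0.042, -0.04, 0], "turn": [0, 0, 0], "jaw": 0.094},
  {"travel": [-0.02, -0.02, 0], "turn": [0, 0, 0], "jaw": 0.094},
])

```text
time_s: 1.35
tool_pos: [0.4779, 0.269, 0.3002]
eef_rot: [[-1.0, 0.008, 0.0], [0.008, 1.0, -0.002], [-0.0, -0.002, -1.0]]
force: [-0.6, 0.4, 0.0]
opening: 0.0938
grasp_force: 0.0
```

Call:
step_arm([
  {"travel": [0, 0, 0], "turn": [0, 0, 0], "jaw": 0.094},
  {"travel": [0, 0, 0], "turn": [0, 0, 0], "jaw": 0.094},
])

```text
time_s: 1.6
tool_pos: [0.4745, 0.2738, 0.3002]
eef_rot: [[-1.0, 0.001, -0.001], [0.001, 1.0, 0.001], [0.001, 0.001, -1.0]]
force: [-1.0, -0.6, 0.2]
opening: 0.0941
grasp_force: 0.0
```

Run:
```python
from h import *
import pickle
s=monitor.read_state(); im=viewer.get_image("wrist"); cv2.imwrite("pics/w1raw.png",im); pickle.dump(s,open("w1.pkl","wb"))
print(s["time_s"],s["tool_pos"],s["eef_rot"],s["qpos"])
crop(im,0,0,640,480,"w1",20)
```

```text
1.6 [0.4745 0.2738 0.3002] [[-1.      0.0012 -0.0014]
 [ 0.0012  1.      0.0006]
 [ 0.0014  0.0005 -1.    ]] [-0.6324  0.3851  0.0846  1.6746 -0.0373  1.0843  1.0331]
```

View pics/w1.png

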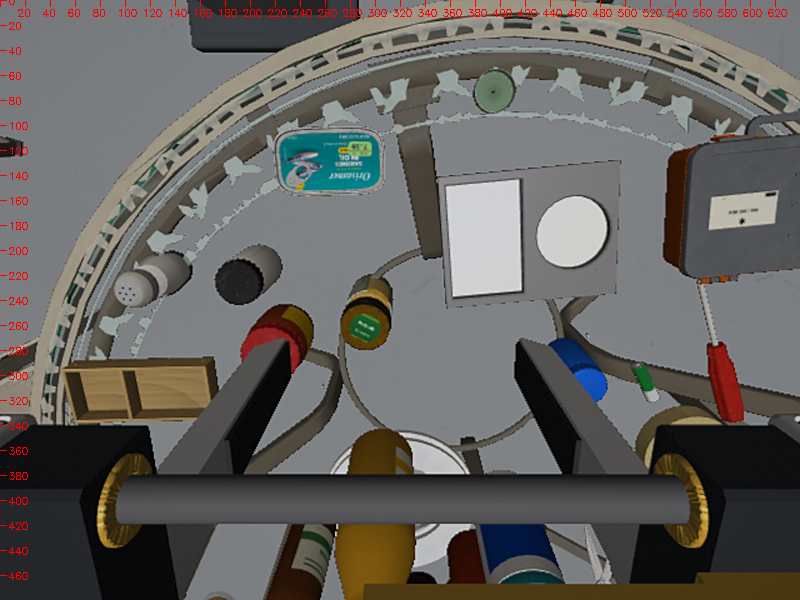

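The wrist view shows, in enlarged-view pixels at ×1.25:
- **Tray:** corners (438,177), (620,160), (616,293), (447,306).
- **Tin:** centre (329,161).
- **Salt cap:** (240,282).
- **Spice cap:** (364,325).
- **Mill dome:** (133,287).
- **Chilli lid:** about (272,345), partly behind a finger.
- **Caddy:** corners (63,366), (216,356), (218,409), (84,421), with the short bay on the left.

Run:
```python
from h import *
import pickle
from scipy.optimize import least_squares as L
s=pickle.load(open("w1.pkl","rb")); K,T=cam("wrist",s); S,TS=cam("scene"); D,TD=cam("side")
def fit(K,T,pts,w,h,z,x0):
    c=np.array([[-1,-1],[-1,1],[1,1],[1,-1]])*[w/2,h/2]
    def P(p):
        R=np.array([[np.cos(p[2]),-np.sin(p[2])],[np.sin(p[2]),np.cos(p[2])]]); return np.c_[c@R.T+p[:2],np.full(4,z)]
    r=L(lambda p:np.ravel([proj(K,T,q)for q in P(p)]-pts),x0); return r.x,r.fun
W=lambda *a:np.array(a)/1.25
# tray x axis -> world +y (circle on the left of robot); model corner order (-,-),(-,+),(+,+),(+,-)
# yaw~pi/2: tray(-x,-y)->world(+x,-y)= image bottom-left ; (-,+)->world(-x,-y)= top-left
print("tray wrist",*fit(K,T,W((447,306),(438,177),(620,160),(616,293)),.176,.134,.016,[.456,.379,1.57]))
cs=lambda *a:np.array(a)/4.706+[175,190]
print("tray scene",*fit(S,TS,cs((522,203),(290,335),(28,190),(265,82)),.176,.134,.016,[.456,.379,1.57]))
# caddy: short bay (-x) at image left = -y world => x axis -> +y
print("caddy wrist",*fit(K,T,W((84,421),(63,366),(216,356),(218,409)),.156,.066,.025,[.638,-.018,1.57]))
cr=lambda *a:np.array(a)/4+[320,215]
print("caddy scene",*fit(S,TS,cs((0,0),(0,0),(0,0),(0,0))*0+cr((760,293),(683,368),(358,207),(438,154)),.156,.066,.025,[.638,-.018,1.57]))
for n,uv,z in [("tin",(329.5,161),.026),("salt",(240,282),.076),("spice",(364,325),.105),("chilli",(272,345),.073),("mill",(133,287),.082),("circle",(573,231),.008),("orange bottle",(380,470),.2)]:
    print(n,ray(K,T,W(*uv),z))
print("tin dir",ray(K,T,W(372,132),.026)-ray(K,T,W(290,127),.026),ray(K,T,W(370,195),.026)-ray(K,T,W(285,189.5),.026))
for n,uv,z in [("salt",(93,150),.076),("chilli",(166,76),.073),("mill",(280,222),.082)]: print(n,"scene",ray(S,TS,cr(uv)[0],z))
for n,uv,z in [("salt",(321,244),.076),("chilli",(355,231),.073),("mill",(345,271),.082),("bottle base",(402,213),.0)]: print(n,"side",ray(D,TD,uv,z))
im=cv2.imread("pics/side0.png"); crop(im,220,180,500,390,"sideC")
```

```text
tray wrist [0.4708 0.402  1.66  ] [-0.1688  0.9747  0.0507 -0.3407  0.534  -0.2889 -0.4654 -0.2126]
tray scene [0.4694 0.3965 1.6562] [ 1.2839  0.2393 -0.3868 -0.6961 -0.648  -0.3721 -0.2412  0.7091]
caddy wrist [ 0.6348 -0.0056  1.6423] [-1.1988 -0.9135  2.5756 -0.3934 -4.3307 -0.2058  3.0279  1.4091]
caddy scene [ 0.6417 -0.0147  1.573 ] [ 0.659   0.6639  0.2965 -0.3189 -1.1532 -0.0912  0.1117 -0.6791]
tin [0.3971 0.2052 0.026 ]
salt [0.5015 0.1274 0.076 ]
spice [0.532  0.2406 0.105 ]
chilli [0.5639 0.1505 0.073 ]
mill [0.5044 0.034  0.082 ]
circle [0.4663 0.4478 0.008 ]
orange bottle [0.6058 0.2576 0.2   ]
tin dir [0.0044 0.0756 0.    ] [0.0052 0.0812 0.    ]
salt scene [0.4998 0.1204 0.076 ]
chilli scene [0.5719 0.1435 0.073 ]
mill scene [0.5057 0.0293 0.082 ]
salt side [0.5006 0.1117 0.076 ]
chilli side [0.571  0.1391 0.073 ]
mill side [0.5066 0.0228 0.082 ]
bottle base side [0.7503 0.2959 0.    ]
```

View pics/sideC.png

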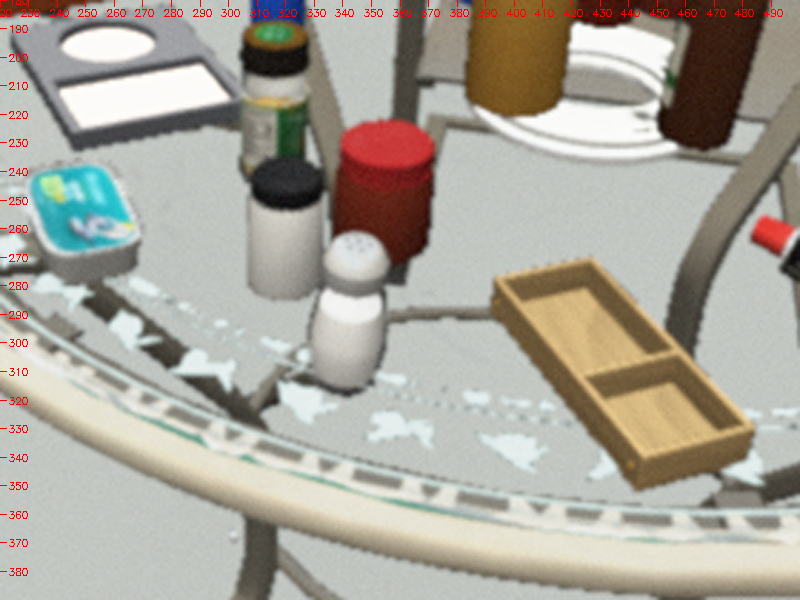

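The cameras differ by up to about 10 mm, so I move above the mill for a closer and more accurate look at the mill and the caddy.

Call:
step_arm([
  {"travel": [-0.004, -0.045, 0.025], "turn": [0, 0, 0], "jaw": 0.094},
  {"travel": [-0.006, -0.05, 0.03], "turn": [0, 0, 0], "jaw": 0.094},
  {"travel": [-0.006, -0.05, 0.03], "turn": [0, 0, 0], "jaw": 0.094},
  {"travel": [-0.006, -0.05, 0.03], "turn": [0, 0, 0], "jaw": 0.094},
  {"travel": [-0.006, -0.034, 0.025], "turn": [0, 0, 0], "jaw": 0.094},
  {"travel": [-0.003, -0.015, 0.01], "turn": [0, 0, 0], "jaw": 0.094},
  {"travel": [0, 0, 0], "turn": [0, 0, 0], "jaw": 0.094},
  {"travel": [0, 0, 0], "turn": [0, 0, 0], "jaw": 0.094},
  {"travel": [0, 0, 0], "turn": [0, 0, 0], "jaw": 0.094},
])

```text
time_s: 2.78
tool_pos: [0.5064, 0.0304, 0.1513]
eef_rot: [[-1.0, 0.0, 0.001], [0.0, 1.0, 0.001], [-0.001, 0.001, -1.0]]
force: [-0.4, -0.6, 0.7]
opening: 0.094
grasp_force: 0.0
```

Run:
```python
from h import *
import pickle
s=monitor.read_state(); im=viewer.get_image("wrist"); cv2.imwrite("pics/w2raw.png",im); pickle.dump(s,open("w2.pkl","wb"))
print(s["time_s"],s["tool_pos"],s["eef_rot"],s["dq"])
crop(im,0,0,640,480,"w2",20)
```

```text
2.775 [0.5064 0.0304 0.1513] [[-1.      0.0001  0.0015]
 [ 0.0001  1.      0.0009]
 [-0.0015  0.0009 -1.    ]] [ 0.0051  0.001   0.0073  0.0034  0.0024 -0.0012  0.0014]
```

View pics/w2.png

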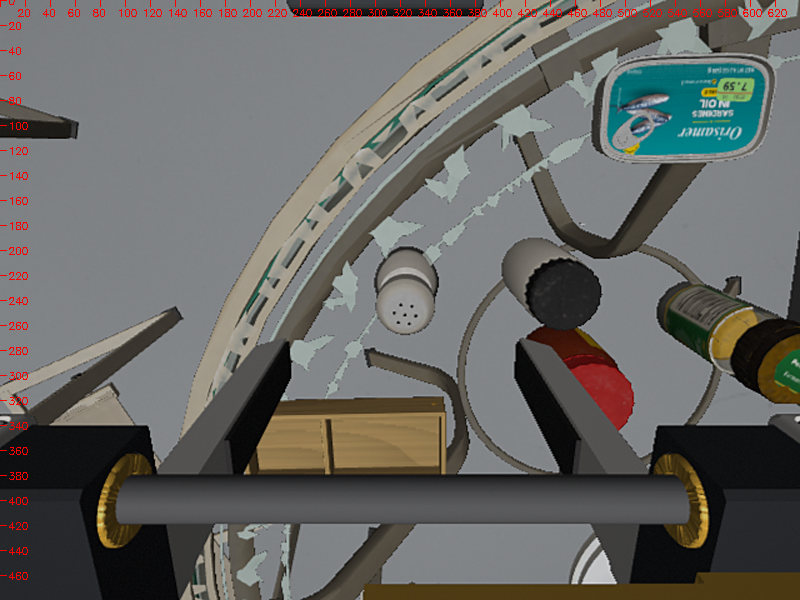

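The mill dome is at view (406,306), salt cap at (564,294), chilli lid at about (594,394), caddy top edge from about (250,402) to (445,397), and tin from (595,55) to (774,162).

Run:
```python
from h import *
import pickle
s=pickle.load(open("w2.pkl","rb")); K,T=cam("wrist",s)
W=lambda *a:np.array(a)/1.25
print("tcp px",proj(K,T,s["tool_pos"])*1.25)
for n,uv,z in [("mill dome",(406,306),.078),("mill base near edge",(406,247),.03),("salt",(564,294),.076),("chilli",(594,394),.073),("tin",(685,109),.026),("cTR",(445,397),.025),("cdiv",(328,419),.025),("cTL",(250,402),.025)]: print(n,ray(K,T,W(*uv),z))
print("tin dir",ray(K,T,W(765,60),.026)-ray(K,T,W(610,53),.026), ray(K,T,W(755,163),.026)-ray(K,T,W(615,158),.026))
```

```text
tcp px [403.4279 358.4612]
mill dome [0.5073 0.0321 0.078 ]
mill base near edge [0.4823 0.0325 0.03  ]
salt [0.5008 0.1227 0.076 ]
chilli [0.5664 0.1488 0.073 ]
tin [0.3972 0.2037 0.026 ]
cTR [0.5953 0.0615 0.025 ]
cdiv [ 0.6136 -0.0254  0.025 ]
cTL [ 0.5993 -0.0823  0.025 ]
tin dir [0.0037 0.0932 0.    ] [0.003  0.0892 0.    ]
```

Call:
step_arm([
  {"travel": [0, 0.002, 0.04], "turn": [0, 0, 0], "jaw": 0.094},
  {"travel": [0, 0, 0.05], "turn": [0, 0, 0], "jaw": 0.094},
  {"travel": [0, 0, 0.035], "turn": [0, 0, 0], "jaw": 0.094},
  {"travel": [0, 0, 0], "turn": [0, 0, 0], "jaw": 0.07},
  {"travel": [0, 0, 0], "turn": [0, 0, 0], "jaw": 0.035},
  {"travel": [0, 0, 0], "turn": [0, 0, 0], "jaw": 0.03},
  {"travel": [0, 0, 0], "turn": [0, 0, 0], "jaw": 0.03},
  {"travel": [0, 0, 0], "turn": [0, 0, 0], "jaw": 0.03},
])

```text
time_s: 3.82
tool_pos: [0.5064, 0.0305, 0.0261]
eef_rot: [[-1.0, 0.003, 0.001], [0.003, 1.0, 0.0], [-0.001, 0.0, -1.0]]
force: [-0.4, -0.1, 0.5]
opening: 0.0475
grasp_force: 0.0
```

Call:
step_arm([
  {"travel": [0, 0, 0], "turn": [0, 0, 0], "jaw": 0.03},
  {"travel": [0, 0, 0], "turn": [0, 0, 0], "jaw": 0.03},
  {"travel": [0, 0, 0], "turn": [0, 0, 0], "jaw": 0.03},
])

```text
time_s: 4.2
tool_pos: [0.5064, 0.0308, 0.0259]
eef_rot: [[-1.0, 0.003, 0.001], [0.003, 1.0, 0.0], [-0.001, 0.0, -1.0]]
force: [-0.4, 1.4, 6.4]
opening: 0.0405
grasp_force: 30.0
```

Call:
step_arm([
  {"travel": [0, 0, -0.03], "turn": [0, 0, 0], "jaw": 0.03},
  {"travel": [0, 0, -0.045], "turn": [0, 0, 0], "jaw": 0.03},
  {"travel": [-0.02, -0.005, -0.04], "turn": [0, 0, 0], "jaw": 0.03},
  {"travel": [-0.04, -0.01, -0.02], "turn": [0, 0, 0], "jaw": 0.03},
  {"travel": [-0.045, -0.01, 0], "turn": [0, 0, 0], "jaw": 0.03},
  {"travel": [-0.045, -0.01, 0], "turn": [0, 0, 0], "jaw": 0.03},
  {"travel": [-0.03, -0.01, 0], "turn": [0, 0, 0], "jaw": 0.03},
  {"travel": [-0.014, 0, 0], "turn": [0, 0, 0], "jaw": 0.03},
  {"travel": [0, 0, 0], "turn": [0, 0, 0], "jaw": 0.03},
  {"travel": [0, 0, 0], "turn": [0, 0, 0], "jaw": 0.03},
])

```text
time_s: 5.45
tool_pos: [0.6986, -0.0149, 0.1598]
eef_rot: [[-1.0, 0.003, -0.002], [0.003, 1.0, 0.0], [0.002, 0.0, -1.0]]
force: [-0.1, 0.1, -2.1]
opening: 0.0408
grasp_force: 30.0
```

Run:
```python
from h import *
import pickle
s=monitor.read_state(); im=viewer.get_image("wrist"); cv2.imwrite("pics/w3raw.png",im); pickle.dump(s,open("w3.pkl","wb"))
print(s["time_s"],s["tool_pos"],s["eef_rot"],s["opening"],s["grasp_force"])
crop(im,0,0,640,480,"w3",20)
```

```text
5.45 [ 0.6986 -0.0149  0.1598] [[-1.      0.0026 -0.0021]
 [ 0.0026  1.      0.0001]
 [ 0.0021  0.0001 -1.    ]] 0.040769836766723536 29.99962687958032
```

View pics/w3.png

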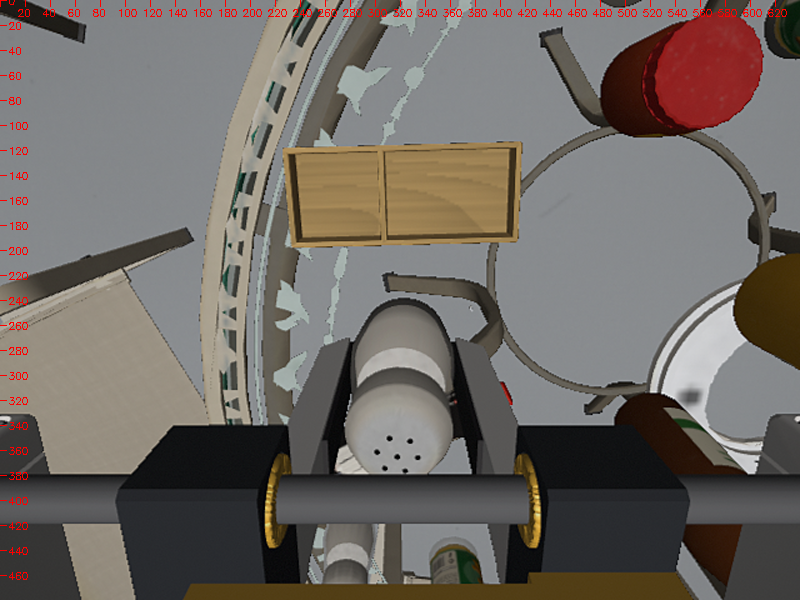

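The caddy shows clearly, with top corners (283,150), (522,142), (520,242) and (294,247) and the short bay on the left. The mill hangs upright. The chilli lid is at (707,71).

```bash
cat >> h.py <<'E'
from scipy.optimize import least_squares as L
def fit(K,T,pts,w,h,z,x0):
    c=np.array([[-1,-1],[-1,1],[1,1],[1,-1]])*[w/2,h/2]
    def P(p):
        R=np.array([[np.cos(p[2]),-np.sin(p[2])],[np.sin(p[2]),np.cos(p[2])]]); return np.c_[c@R.T+p[:2],np.full(4,z)]
    r=L(lambda p:np.ravel([proj(K,T,q)for q in P(p)]-pts),x0); return r.x,r.fun
W=lambda *a:np.array(a)/1.25
E
python3 - <<'E'
from h import *
import pickle
s=pickle.load(open("w3.pkl","rb")); K,T=cam("wrist",s)
p,r=fit(K,T,W((294,247),(283,150),(522,142),(520,242)),.156,.066,.025,[.638,-.018,1.57]);print(p,r)
c,sn=np.cos(p[2]),np.sin(p[2])
for x in (.031,-.045): print(p[:2]+x*np.array([c,sn]))
print("chilli",ray(K,T,W(707,71),.073))
E
```

```text
[ 0.6428 -0.0137  1.5992] [-1.1641  1.749  -0.2091 -0.8962  1.473  -0.6864 -0.1822  0.234 ]
[0.642  0.0173]
[ 0.6441 -0.0587]
chilli [0.5741 0.1452 0.073 ]
```

Call:
step_arm([
  {"travel": [0.028, 0.017, 0], "turn": [0, 0, 0], "jaw": 0.03},
  {"travel": [0.028, 0.017, 0], "turn": [0, 0, 0], "jaw": 0.03},
  {"travel": [0, 0, 0.03], "turn": [0, 0, 0], "jaw": 0.03},
  {"travel": [0, 0, 0.04], "turn": [0, 0, 0], "jaw": 0.03},
  {"travel": [0, 0, 0.03], "turn": [0, 0, 0], "jaw": 0.03},
  {"travel": [0, 0, 0.018], "turn": [0, 0, 0], "jaw": 0.03},
  {"travel": [0, 0, 0.01], "turn": [0, 0, 0], "jaw": 0.03},
  {"travel": [0, 0, 0], "turn": [0, 0, 0], "jaw": 0.03},
  {"travel": [0, 0, 0], "turn": [0, 0, 0], "jaw": 0.03},
])

```text
time_s: 6.62
tool_pos: [0.6449, 0.0191, 0.0335]
eef_rot: [[-1.0, 0.003, 0.002], [0.003, 1.0, 0.0], [-0.002, 0.0, -1.0]]
force: [-0.3, 0.6, -0.4]
opening: 0.0406
grasp_force: 30.0
```

Call:
step_arm([
  {"travel": [0.002, 0, 0.002], "turn": [0, 0, 0], "jaw": 0.03},
  {"travel": [0, 0, 0.001], "turn": [0, 0, 0], "jaw": 0.03},
  {"travel": [0, 0, 0], "turn": [0, 0, 0], "jaw": 0.03},
])

```text
time_s: 7.0
tool_pos: [0.6421, 0.0191, 0.03]
eef_rot: [[-1.0, 0.003, 0.0], [0.003, 1.0, 0.0], [-0.0, 0.0, -1.0]]
force: [-1.6, 0.5, 2.6]
opening: 0.0409
grasp_force: 30.0
```

Call:
step_arm([
  {"travel": [0, 0, 0], "turn": [0, 0, 0], "jaw": 0.07},
  {"travel": [0, 0, 0], "turn": [0, 0, 0], "jaw": 0.07},
  {"travel": [0, 0, 0], "turn": [0, 0, 0], "jaw": 0.07},
  {"travel": [0, 0, 0], "turn": [0, 0, 0], "jaw": 0.07},
  {"travel": [0, 0, -0.03], "turn": [0, 0, 0], "jaw": 0.07},
  {"travel": [0, 0, -0.05], "turn": [0, 0, 0], "jaw": 0.08},
  {"travel": [0, 0, -0.05], "turn": [0, 0, 0], "jaw": 0.094},
  {"travel": [0.04, 0.03, 0], "turn": [0, 0, 0], "jaw": 0.094},
  {"travel": [0.04, 0.03, 0], "turn": [0, 0, 0], "jaw": 0.094},
  {"travel": [0.04, 0.03, 0], "turn": [0, 0, 0], "jaw": 0.094},
])

```text
time_s: 8.25
tool_pos: [0.5211, 0.1104, 0.1597]
eef_rot: [[-1.0, 0.003, 0.001], [0.003, 1.0, 0.001], [-0.001, 0.001, -1.0]]
force: [-1.0, -0.4, 0.0]
opening: 0.0939
grasp_force: 0.0
```

Call:
step_arm([
  {"travel": [0.021, 0.013, 0], "turn": [0, 0, 0], "jaw": 0.094},
  {"travel": [0, 0, 0], "turn": [0, 0, 0], "jaw": 0.094},
  {"travel": [0, 0, 0], "turn": [0, 0, 0], "jaw": 0.094},
])

```text
time_s: 8.62
tool_pos: [0.5026, 0.1218, 0.1597]
eef_rot: [[-1.0, 0.004, 0.002], [0.004, 1.0, -0.0], [-0.002, -0.0, -1.0]]
force: [-0.0, -0.1, -0.5]
opening: 0.0944
grasp_force: 0.0
```

Run:
```python
from h import *
import pickle
s=monitor.read_state(); im=viewer.get_image("wrist"); cv2.imwrite("pics/w4raw.png",im); pickle.dump(s,open("w4.pkl","wb"))
print(s["time_s"],s["tool_pos"],s["eef_rot"],s["opening"],s["grasp_force"])
crop(im,0,0,640,480,"w4",20)
```

```text
8.625 [0.5026 0.1218 0.1597] [[-1.      0.0037  0.0016]
 [ 0.0037  1.     -0.0003]
 [-0.0016 -0.0003 -1.    ]] 0.09439556335998774 0.0
```

View pics/w4.png

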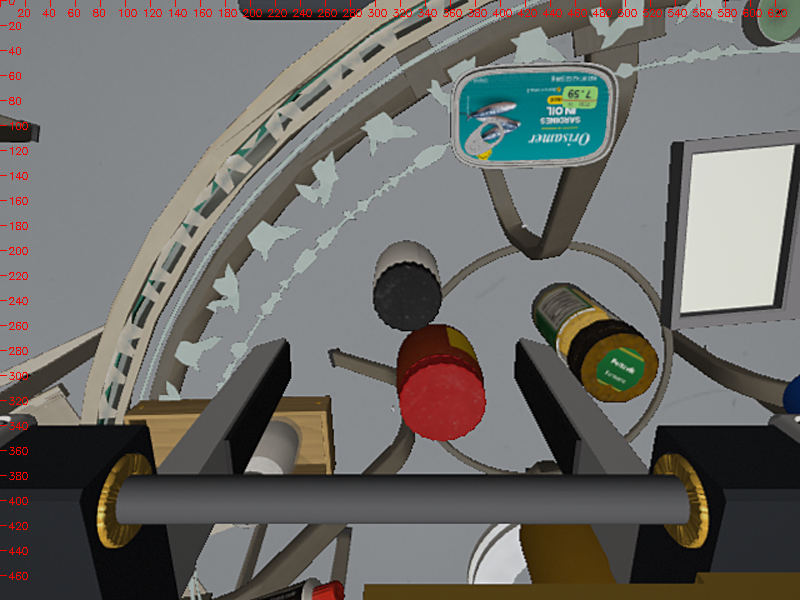

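The salt cap is at (407,297), chilli lid at (443,399), spice cap at (619,360), tin spans (451,62) to (618,166), and the mill stands in the caddy.

Run:
```python
from h import *
import pickle
s=pickle.load(open("w4.pkl","rb")); K,T=cam("wrist",s)
for n,uv,z in [("salt",(407,297),.076),("chilli",(443,399),.073),("tin",(535,115),.026),("spice",(619,360),.105)]: print(n,ray(K,T,W(*uv),z))
print("tin dir",ray(K,T,W(605,66),.026)-ray(K,T,W(470,62),.026), ray(K,T,W(600,166),.026)-ray(K,T,W(470,163),.026))
print("tcp in tray? rect",ray(K,T,W(735,230),.006))
```

```text
salt [0.5014 0.1241 0.076 ]
chilli [0.5708 0.1472 0.073 ]
tin [0.3965 0.2057 0.026 ]
spice [0.5291 0.2404 0.105 ]
tin dir [0.0025 0.0832 0.    ] [0.0022 0.0848 0.    ]
tcp in tray? rect [0.4732 0.3611 0.006 ]
```

Call:
step_arm([
  {"travel": [0.001, 0.002, 0.04], "turn": [0, 0, 0], "jaw": 0.094},
  {"travel": [0, 0, 0.05], "turn": [0, 0, 0], "jaw": 0.094},
  {"travel": [0, 0, 0.03], "turn": [0, 0, 0], "jaw": 0.094},
  {"travel": [0, 0, 0.012], "turn": [0, 0, 0], "jaw": 0.08},
  {"travel": [0, 0, 0], "turn": [0, 0, 0], "jaw": 0.035},
  {"travel": [0, 0, 0], "turn": [0, 0, 0], "jaw": 0.035},
  {"travel": [0, 0, 0], "turn": [0, 0, 0], "jaw": 0.035},
  {"travel": [0, 0, 0], "turn": [0, 0, 0], "jaw": 0.035},
  {"travel": [0, 0, 0], "turn": [0, 0, 0], "jaw": 0.035},
  {"travel": [0, 0, 0], "turn": [0, 0, 0], "jaw": 0.035},
])

```text
time_s: 9.93
tool_pos: [0.5008, 0.1247, 0.0282]
eef_rot: [[-1.0, 0.003, 0.001], [0.003, 1.0, 0.0], [-0.001, 0.0, -1.0]]
force: [-0.5, 0.5, 5.8]
opening: 0.0456
grasp_force: 30.0
```

Call:
step_arm([
  {"travel": [0, 0, 0], "turn": [0, 0, 0], "jaw": 0.035},
  {"travel": [0, 0, 0], "turn": [0, 0, 0], "jaw": 0.035},
])

```text
time_s: 10.18
tool_pos: [0.5008, 0.1247, 0.0282]
eef_rot: [[-1.0, 0.003, 0.001], [0.003, 1.0, 0.0], [-0.001, 0.0, -1.0]]
force: [-0.2, 0.1, 6.5]
opening: 0.0455
grasp_force: 30.0
```

Call:
step_arm([
  {"travel": [0, 0, -0.03], "turn": [0, 0, 0], "jaw": 0.035},
  {"travel": [0, 0, -0.052], "turn": [0, 0, 0], "jaw": 0.035},
  {"travel": [0, 0, -0.05], "turn": [0, 0, 0], "jaw": 0.035},
  {"travel": [-0.02, -0.03, 0], "turn": [0, 0, 0], "jaw": 0.035},
  {"travel": [-0.035, -0.045, 0], "turn": [0, 0, 0], "jaw": 0.035},
  {"travel": [-0.035, -0.045, 0], "turn": [0, 0, 0], "jaw": 0.035},
  {"travel": [-0.035, -0.043, 0], "turn": [0, 0, 0], "jaw": 0.035},
  {"travel": [-0.018, -0.02, 0], "turn": [0, 0, 0], "jaw": 0.035},
  {"travel": [0, 0, 0], "turn": [0, 0, 0], "jaw": 0.035},
  {"travel": [0, 0, 0], "turn": [0, 0, 0], "jaw": 0.035},
])

```text
time_s: 11.42
tool_pos: [0.6416, -0.0574, 0.1588]
eef_rot: [[-1.0, 0.002, -0.002], [0.002, 1.0, 0.001], [0.002, 0.001, -1.0]]
force: [0.3, 0.9, -1.6]
opening: 0.0457
grasp_force: 30.0
```

Call:
step_arm([
  {"travel": [-0.0015, -0.001, 0.03], "turn": [0, 0, 0], "jaw": 0.035},
  {"travel": [0, 0, 0.04], "turn": [0, 0, 0], "jaw": 0.035},
  {"travel": [0, 0, 0.03], "turn": [0, 0, 0], "jaw": 0.035},
  {"travel": [0, 0, 0.016], "turn": [0, 0, 0], "jaw": 0.035},
  {"travel": [0, 0, 0.008], "turn": [0, 0, 0], "jaw": 0.035},
  {"travel": [0, 0, 0], "turn": [0, 0, 0], "jaw": 0.035},
  {"travel": [0, 0, 0], "turn": [0, 0, 0], "jaw": 0.035},
])

```text
time_s: 12.3
tool_pos: [0.6452, -0.0599, 0.0366]
eef_rot: [[-1.0, 0.003, 0.002], [0.003, 1.0, -0.0], [-0.002, -0.0, -1.0]]
force: [0.0, 0.3, -2.1]
opening: 0.0455
grasp_force: 30.0
```

Call:
step_arm([
  {"travel": [0.002, 0.001, 0.003], "turn": [0, 0, 0], "jaw": 0.035},
  {"travel": [0, 0, 0.0015], "turn": [0, 0, 0], "jaw": 0.035},
  {"travel": [0, 0, 0], "turn": [0, 0, 0], "jaw": 0.035},
])

```text
time_s: 12.68
tool_pos: [0.6423, -0.0587, 0.0322]
eef_rot: [[-1.0, 0.003, 0.0], [0.003, 1.0, 0.0], [-0.0, 0.0, -1.0]]
force: [-2.3, 0.7, 5.6]
opening: 0.0454
grasp_force: 30.0
```

Call:
step_arm([
  {"travel": [0, 0, 0], "turn": [0, 0, 0], "jaw": 0.066},
  {"travel": [0, 0, 0], "turn": [0, 0, 0], "jaw": 0.066},
  {"travel": [0, 0, 0], "turn": [0, 0, 0], "jaw": 0.066},
  {"travel": [0, 0, -0.03], "turn": [0, 0, 0], "jaw": 0.066},
  {"travel": [0, 0, -0.05], "turn": [0, 0, 0], "jaw": 0.066},
  {"travel": [0, 0, -0.05], "turn": [0, 0, 0], "jaw": 0.094},
  {"travel": [0.025, 0.025, 0], "turn": [0, 0, 0], "jaw": 0.094},
  {"travel": [0.04, 0.043, 0], "turn": [0, 0, 0], "jaw": 0.094},
  {"travel": [0.04, 0.043, 0], "turn": [0, 0, 0], "jaw": 0.094},
  {"travel": [0.04, 0.043, 0], "turn": [0, 0, 0], "jaw": 0.094},
])

```text
time_s: 13.92
tool_pos: [0.4965, 0.0968, 0.161]
eef_rot: [[-1.0, 0.003, 0.0], [0.003, 1.0, 0.0], [-0.0, 0.0, -1.0]]
force: [1.0, 0.8, -0.4]
opening: 0.0937
grasp_force: 0.0
```

Call:
step_arm([
  {"travel": [0.04, 0.043, 0], "turn": [0, 0, 0], "jaw": 0.094},
  {"travel": [0.035, 0.042, 0], "turn": [0, 0, 0], "jaw": 0.094},
  {"travel": [0.025, 0.025, 0], "turn": [0, 0, 0], "jaw": 0.094},
  {"travel": [0, 0, 0], "turn": [0, 0, 0.178], "jaw": 0.094},
  {"travel": [0, 0, 0], "turn": [0, 0, 0.178], "jaw": 0.094},
  {"travel": [0, 0, 0], "turn": [0, 0, 0.178], "jaw": 0.094},
  {"travel": [0, 0, 0], "turn": [0, 0, 0.178], "jaw": 0.094},
  {"travel": [0, 0, 0], "turn": [0, 0, 0.178], "jaw": 0.094},
  {"travel": [0, 0, 0], "turn": [0, 0, 0.178], "jaw": 0.094},
  {"travel": [0, 0, 0], "turn": [0, 0, 0.178], "jaw": 0.094},
])

```text
time_s: 15.18
tool_pos: [0.3981, 0.2059, 0.161]
eef_rot: [[-0.311, 0.95, 0.0], [0.95, 0.311, 0.0], [0.0, 0.0, -1.0]]
force: [-0.3, 0.4, -0.4]
opening: 0.0942
grasp_force: 0.0
```

Call:
step_arm([
  {"travel": [0, 0, 0], "turn": [0, 0, 0.178], "jaw": 0.094},
  {"travel": [0, 0, 0], "turn": [0, 0, 0.178], "jaw": 0.094},
  {"travel": [0, 0, 0], "turn": [0, 0, 0], "jaw": 0.094},
  {"travel": [0, 0, 0], "turn": [0, 0, 0], "jaw": 0.094},
])

```text
time_s: 15.68
tool_pos: [0.3979, 0.2059, 0.161]
eef_rot: [[0.031, 1.0, -0.0], [1.0, -0.031, 0.0], [0.0, -0.0, -1.0]]
force: [0.0, -0.2, -0.0]
opening: 0.0941
grasp_force: 0.0
```

Run:
```python
from h import *
import pickle
s=monitor.read_state(); im=viewer.get_image("wrist"); cv2.imwrite("pics/w5raw.png",im); pickle.dump(s,open("w5.pkl","wb"))
print(s["time_s"],s["tool_pos"],s["eef_rot"],s["qpos"])
crop(im,0,0,640,480,"w5",20)
```

```text
15.675 [0.3979 0.2059 0.161 ] [[ 0.0308  0.9995 -0.0001]
 [ 0.9995 -0.0308  0.    ]
 [ 0.     -0.0001 -1.    ]] [-0.9616  0.4765  0.5973  2.1184 -0.4309  0.6659 -0.102 ]
```

View pics/w5.png

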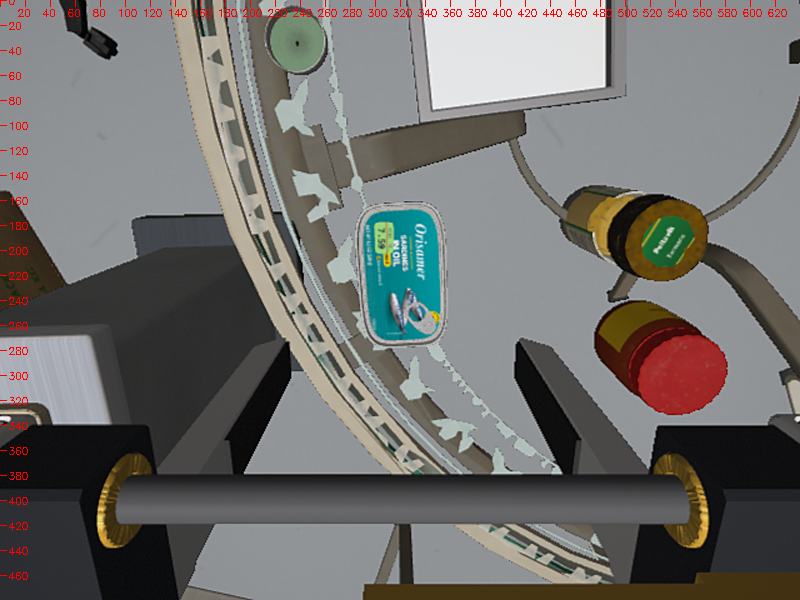

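The tin sits at (357–447, 202–347) in the view, centred between the fingers. I get its yaw from a teal mask.

Run:
```python
from h import *
import pickle
for k in ("w5","w4"):
    s=pickle.load(open(k+".pkl","rb")); K,T=cam("wrist",s); im=cv2.imread(f"pics/{k}raw.png")
    h=cv2.inRange(cv2.cvtColor(im,cv2.COLOR_BGR2HSV),(82,110,50),(98,255,255)); h=cv2.morphologyEx(h,cv2.MORPH_CLOSE,np.ones((15,15)))
    c=max(cv2.findContours(h,cv2.RETR_EXTERNAL,cv2.CHAIN_APPROX_NONE)[0],key=cv2.contourArea)[:,0]
    w=np.array([ray(K,T,p+.0,.026)[:2] for p in c]); print(k,cv2.minAreaRect((w*1000).astype(np.float32)))
s=pickle.load(open("w5.pkl","rb")); K,T=cam("wrist",s)
print("rim centre",ray(K,T,W(402,274),.026),"spice",ray(K,T,W(671,235),.105),"chilli",ray(K,T,W(683,371),.073))
```

```text
w5 ((397.6376647949219, 205.33639526367188), (51.44825744628906, 93.36649322509766), 1.2459371089935303)
w4 ((398.43988037109375, 204.6807403564453), (51.802879333496094, 92.55534362792969), 1.5893936157226562)
rim centre [0.3976 0.2076 0.026 ] spice [0.5362 0.2439 0.105 ] chilli [0.5736 0.1509 0.073 ]
```

Call:
step_arm([
  {"travel": [0, 0, 0.045], "turn": [0, 0, -0.05], "jaw": 0.094},
  {"travel": [0, 0, 0.05], "turn": [0, 0, 0], "jaw": 0.094},
  {"travel": [0, 0, 0.035], "turn": [0, 0, 0], "jaw": 0.094},
  {"travel": [0, 0, 0.014], "turn": [0, 0, 0], "jaw": 0.094},
  {"travel": [0, 0, 0.0045], "turn": [0, 0, 0], "jaw": 0.08},
  {"travel": [0, 0, 0], "turn": [0, 0, 0], "jaw": 0.05},
  {"travel": [0, 0, 0], "turn": [0, 0, 0], "jaw": 0.05},
  {"travel": [0, 0, 0], "turn": [0, 0, 0], "jaw": 0.05},
  {"travel": [0, 0, 0], "turn": [0, 0, 0], "jaw": 0.05},
])

```text
time_s: 16.85
tool_pos: [0.3984, 0.2062, 0.0131]
eef_rot: [[-0.016, 1.0, 0.001], [1.0, 0.016, 0.001], [0.001, 0.001, -1.0]]
force: [-0.1, -0.0, 6.3]
opening: 0.0597
grasp_force: 30.0
```

Call:
step_arm([
  {"travel": [0, 0, 0], "turn": [0, 0, 0], "jaw": 0.05},
  {"travel": [0, 0, 0], "turn": [0, 0, 0], "jaw": 0.05},
])

```text
time_s: 17.1
tool_pos: [0.3984, 0.2062, 0.0131]
eef_rot: [[-0.016, 1.0, 0.001], [1.0, 0.016, 0.001], [0.001, 0.001, -1.0]]
force: [-0.6, 0.3, 7.0]
opening: 0.059
grasp_force: 30.0
```

Call:
step_arm([
  {"travel": [0, 0, -0.03], "turn": [0, 0, 0], "jaw": 0.05},
  {"travel": [0, 0, -0.05], "turn": [0, 0, -0.1824], "jaw": 0.05},
  {"travel": [0, 0, -0.05], "turn": [0, 0, -0.1824], "jaw": 0.05},
  {"travel": [0, 0, -0.05], "turn": [0, 0, -0.1824], "jaw": 0.05},
  {"travel": [0, 0, 0], "turn": [0, 0, -0.1824], "jaw": 0.05},
  {"travel": [0, 0, 0], "turn": [0, 0, -0.1824], "jaw": 0.05},
  {"travel": [0, 0, 0], "turn": [0, 0, -0.1824], "jaw": 0.05},
  {"travel": [0, 0, 0], "turn": [0, 0, -0.1824], "jaw": 0.05},
  {"travel": [0, 0, 0], "turn": [0, 0, -0.1824], "jaw": 0.05},
  {"travel": [0, 0, 0], "turn": [0, 0, -0.1824], "jaw": 0.05},
])

```text
time_s: 18.35
tool_pos: [0.3976, 0.2056, 0.1924]
eef_rot: [[-0.996, -0.093, -0.0], [-0.093, 0.996, -0.0], [0.0, -0.0, -1.0]]
force: [-0.6, -0.1, -1.9]
opening: 0.059
grasp_force: 30.0
```

Call:
step_arm([
  {"travel": [-0.02, 0.02, 0], "turn": [0, 0, 0], "jaw": 0.05},
  {"travel": [-0.04, 0.042, 0], "turn": [0, 0, 0], "jaw": 0.05},
  {"travel": [-0.04, 0.042, 0], "turn": [0, 0, 0], "jaw": 0.05},
  {"travel": [-0.037, 0.042, 0], "turn": [0, 0, 0], "jaw": 0.05},
  {"travel": [-0.02, 0.02, 0], "turn": [0, 0, 0], "jaw": 0.05},
  {"travel": [0, 0, 0], "turn": [0, 0, 0], "jaw": 0.05},
  {"travel": [0, 0, 0], "turn": [0, 0, 0], "jaw": 0.05},
  {"travel": [0, 0, 0], "turn": [0, 0, 0], "jaw": 0.05},
])

```text
time_s: 19.35
tool_pos: [0.5394, 0.3834, 0.1927]
eef_rot: [[-0.996, -0.086, -0.001], [-0.086, 0.996, -0.001], [0.001, -0.001, -1.0]]
force: [0.4, -0.0, -0.9]
opening: 0.0594
grasp_force: 30.0
```

Run:
```python
from h import *
import pickle
s=monitor.read_state(); im=viewer.get_image("wrist"); cv2.imwrite("pics/w6raw.png",im); pickle.dump(s,open("w6.pkl","wb"))
print(s["time_s"],s["tool_pos"],s["eef_rot"],s["opening"],s["grasp_force"])
crop(im,0,0,640,480,"w6",20)
```

```text
19.35 [0.5394 0.3834 0.1927] [[-0.9963 -0.0857 -0.0006]
 [-0.0857  0.9963 -0.0007]
 [ 0.0007 -0.0007 -1.    ]] 0.059375086946559366 29.996111690998077
```

View pics/w6.png

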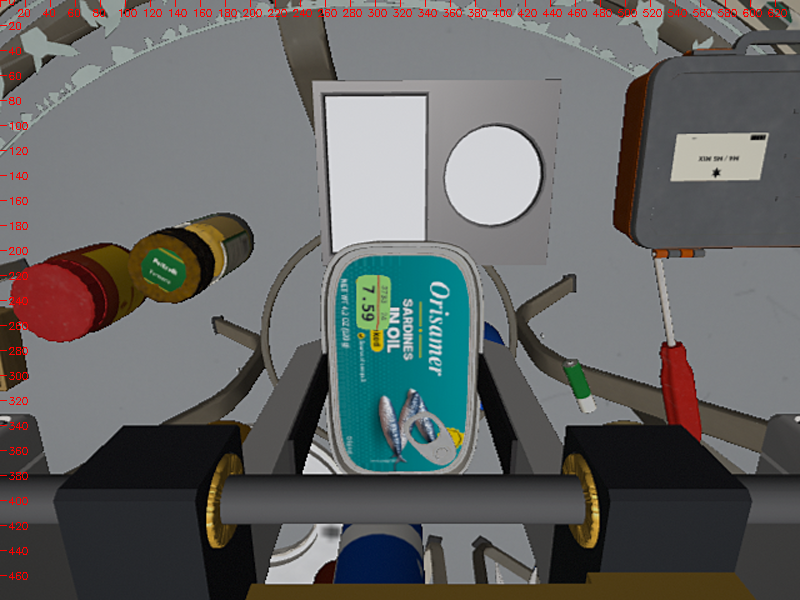

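The tray's top corners are (313,81), (562,80) and (547,266), with the fourth hidden by the tin. The circle rim centres at (493,175). The rectangular cavity runs from x = 323 to 428, with its top at y = 93. The tin hangs level and square, spanning (327,242) to (482,474).

Run:
```python
from h import *
import pickle
s=pickle.load(open("w6.pkl","rb")); K,T=cam("wrist",s)
o=W((313,81),(562,80),(547,266)); circ=W(493,175); R1=W((323,93),(428,93))
def P(p,x,y,z): c,sn=np.cos(p[2]),np.sin(p[2]); return proj(K,T,[p[0]+c*x-sn*y,p[1]+sn*x+c*y,z])
def f(p): return np.ravel([P(p,-.088,.067,.016)-o[0],P(p,.088,.067,.016)-o[1],P(p,.088,-.067,.016)-o[2],P(p,.044,0,.016)-circ,P(p,-.081,.058,.016)-R1[0],P(p,-.007,.058,.016)-R1[1]])
r=L(f,[.47,.4,1.66]); p=r.x; print(p,r.fun)
c,sn=np.cos(p[2]),np.sin(p[2])
for x in (-.044,.044): print(p[:2]+x*np.array([c,sn]))
t=ray(K,T,W(404.5,358),.2056); print("tin",t,"tool frame",s["eef_rot"].T@(t-s["tool_pos"]))
im=cv2.imread("pics/w6raw.png")
h=cv2.inRange(cv2.cvtColor(im,cv2.COLOR_BGR2HSV),(82,110,50),(98,255,255)); h[:190]=0;h[378:]=0; h=cv2.morphologyEx(h,cv2.MORPH_CLOSE,np.ones((25,25)))
c=max(cv2.findContours(h,cv2.RETR_EXTERNAL,cv2.CHAIN_APPROX_NONE)[0],key=cv2.contourArea)[:,0]
print(cv2.minAreaRect((np.array([ray(K,T,q+.0,.2056)[:2] for q in c])*1000).astype(np.float32)))
```

```text
[0.4711 0.402  1.6588] [-0.2147 -0.8986  0.0584 -0.5193 -0.8046 -1.0932  1.293   1.6931  0.2197
  0.4864 -0.5671  0.3128]
[0.4749 0.3582]
[0.4672 0.4458]
tin [0.5333 0.3833 0.2056] tool frame [ 0.0061  0.0004 -0.0129]
((538.577392578125, 382.8922119140625), (92.41773223876953, 51.365638732910156), 5.179906845092773)
```

Call:
step_arm([
  {"travel": [0.03, -0.01, 0], "turn": [0, 0, 0], "jaw": 0.05},
  {"travel": [0.036, -0.0095, 0], "turn": [0, 0, 0], "jaw": 0.05},
  {"travel": [0, 0, 0.04], "turn": [0, 0, 0], "jaw": 0.05},
  {"travel": [0, 0, 0.05], "turn": [0, 0, 0], "jaw": 0.05},
  {"travel": [0, 0, 0.04], "turn": [0, 0, 0], "jaw": 0.05},
  {"travel": [0, 0, 0.02], "turn": [0, 0, 0], "jaw": 0.05},
  {"travel": [0, 0, 0], "turn": [0, 0, 0], "jaw": 0.05},
  {"travel": [0, 0, 0], "turn": [0, 0, 0], "jaw": 0.05},
])

```text
time_s: 20.4
tool_pos: [0.4767, 0.3598, 0.0437]
eef_rot: [[-0.996, -0.086, 0.001], [-0.086, 0.996, 0.001], [-0.002, 0.001, -1.0]]
force: [1.1, 0.8, -1.5]
opening: 0.0596
grasp_force: 30.0
```

Call:
step_arm([
  {"travel": [0.0013, -0.0012, 0.008], "turn": [0, 0, 0], "jaw": 0.05},
  {"travel": [0, 0, 0.006], "turn": [0, 0, 0], "jaw": 0.05},
  {"travel": [0, 0, 0.005], "turn": [0, 0, 0], "jaw": 0.05},
  {"travel": [0, 0, 0], "turn": [0, 0, 0], "jaw": 0.05},
])

```text
time_s: 20.9
tool_pos: [0.4745, 0.3581, 0.023]
eef_rot: [[-0.996, -0.087, -0.001], [-0.087, 0.996, -0.001], [0.001, -0.0, -1.0]]
force: [0.1, 0.7, -0.7]
opening: 0.0593
grasp_force: 30.0
```

Call:
step_arm([
  {"travel": [0, 0, 0.0025], "turn": [0, 0, 0], "jaw": 0.05},
  {"travel": [0, 0, 0.0015], "turn": [0, 0, 0], "jaw": 0.05},
  {"travel": [0, 0, 0], "turn": [0, 0, 0], "jaw": 0.05},
])

```text
time_s: 21.28
tool_pos: [0.4748, 0.3583, 0.0194]
eef_rot: [[-0.996, -0.087, -0.0], [-0.087, 0.996, -0.0], [0.0, -0.0, -1.0]]
force: [0.3, -0.6, -0.5]
opening: 0.0594
grasp_force: 30.0
```

Call:
step_arm([
  {"travel": [0, 0, 0], "turn": [0, 0, 0], "jaw": 0.08},
  {"travel": [0, 0, 0], "turn": [0, 0, 0], "jaw": 0.08},
  {"travel": [0, 0, 0], "turn": [0, 0, 0], "jaw": 0.08},
  {"travel": [0, 0, -0.01], "turn": [0, 0, 0], "jaw": 0.08},
  {"travel": [0, 0, -0.04], "turn": [0, 0, 0], "jaw": 0.094},
  {"travel": [0, 0, -0.05], "turn": [0, 0, 0.15], "jaw": 0.094},
  {"travel": [0, 0, -0.04], "turn": [0, 0, 0.15], "jaw": 0.094},
  {"travel": [-0.02, -0.0265, 0], "turn": [0, 0, 0], "jaw": 0.094},
  {"travel": [-0.035, -0.046, 0], "turn": [0, 0, 0], "jaw": 0.094},
  {"travel": [-0.035, -0.046, 0], "turn": [0, 0, 0], "jaw": 0.094},
])

```text
time_s: 22.52
tool_pos: [0.5383, 0.2226, 0.1605]
eef_rot: [[-0.978, 0.21, 0.001], [0.21, 0.978, 0.001], [-0.001, 0.001, -1.0]]
force: [1.2, -0.2, 0.2]
opening: 0.0942
grasp_force: 0.0
```

Call:
step_arm([
  {"travel": [-0.032, -0.044, 0], "turn": [0, 0, 0], "jaw": 0.094},
  {"travel": [-0.018, -0.023, 0], "turn": [0, 0, 0], "jaw": 0.094},
  {"travel": [0, 0, 0], "turn": [0, 0, 0], "jaw": 0.094},
  {"travel": [0, 0, 0], "turn": [0, 0, 0], "jaw": 0.094},
])

```text
time_s: 23.02
tool_pos: [0.5717, 0.1491, 0.1597]
eef_rot: [[-0.978, 0.21, -0.0], [0.21, 0.978, 0.001], [0.001, 0.001, -1.0]]
force: [-0.1, 0.3, -0.4]
opening: 0.0942
grasp_force: 0.0
```

Run:
```python
from h import *
import pickle
s=monitor.read_state(); im=viewer.get_image("wrist"); cv2.imwrite("pics/w7raw.png",im); pickle.dump(s,open("w7.pkl","wb"))
print(s["time_s"],s["tool_pos"],s["eef_rot"],s["opening"])
crop(im,0,0,640,480,"w7",20)
```

```text
23.025 [0.5717 0.1491 0.1597] [[-0.9777  0.2102 -0.0004]
 [ 0.2102  0.9777  0.0014]
 [ 0.0007  0.0013 -1.    ]] 0.09422410151998412
```

View pics/w7.png

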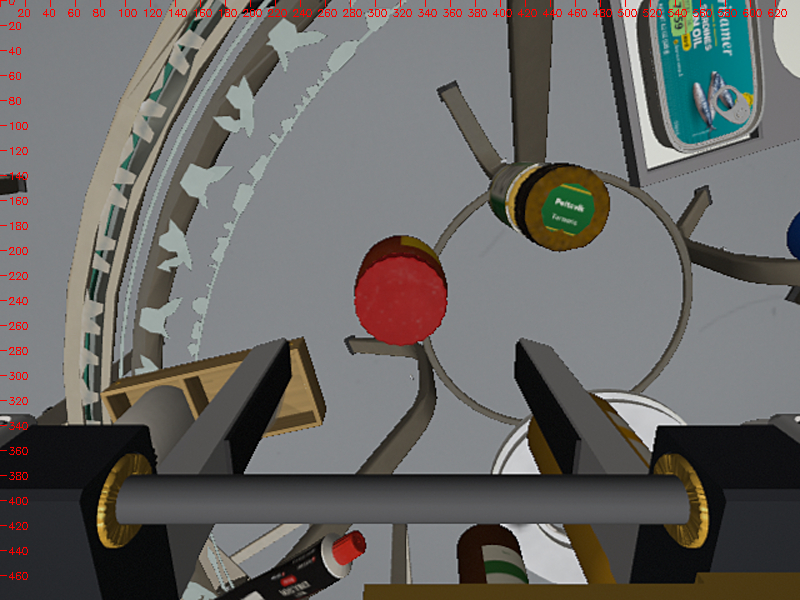

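The chilli lid is centred at (402,300), right between the fingers, and the spice jar stands clear at (567,207). The tin lies in the rectangular cavity.

Call:
step_arm([
  {"travel": [0, 0, 0.04], "turn": [0, 0, 0], "jaw": 0.094},
  {"travel": [0, 0, 0.05], "turn": [0, 0, 0], "jaw": 0.094},
  {"travel": [0, 0, 0.028], "turn": [0, 0, 0], "jaw": 0.094},
  {"travel": [0, 0, 0.012], "turn": [0, 0, 0], "jaw": 0.085},
  {"travel": [0, 0, 0], "turn": [0, 0, 0], "jaw": 0.05},
  {"travel": [0, 0, 0], "turn": [0, 0, 0], "jaw": 0.05},
  {"travel": [0, 0, 0], "turn": [0, 0, 0], "jaw": 0.05},
  {"travel": [0, 0, 0], "turn": [0, 0, 0], "jaw": 0.05},
  {"travel": [0, 0, 0], "turn": [0, 0, 0], "jaw": 0.05},
])

```text
time_s: 24.2
tool_pos: [0.5733, 0.1478, 0.0308]
eef_rot: [[-0.977, 0.212, 0.002], [0.212, 0.977, 0.001], [-0.002, 0.001, -1.0]]
force: [-0.4, 0.5, 6.0]
opening: 0.0592
grasp_force: 30.0
```

Run:
```python
from h import *
import pickle
s=pickle.load(open("w7.pkl","rb")); K,T=cam("wrist",s)
t=ray(K,T,W(401.5,300),.073); print(t,s["eef_rot"].T@(t-s["tool_pos"]))
s=pickle.load(open("w4.pkl","rb")); K,T=cam("wrist",s); t=ray(K,T,W(407,297),.076); print(s["eef_rot"].T@(t-s["tool_pos"]))
s=pickle.load(open("w2.pkl","rb")); K,T=cam("wrist",s); 
s=monitor.read_state(); print(s["time_s"],s["tool_pos"],s["opening"],s["grasp_force"])
```

```text
[0.573 0.148 0.073] [-0.0015 -0.001   0.0867]
[0.0013 0.0023 0.0837]
24.2 [0.5733 0.1478 0.0308] 0.059189201615631945 30.014517538475047
```

Call:
step_arm([
  {"travel": [0, 0, -0.03], "turn": [0, 0, 0], "jaw": 0.05},
  {"travel": [0, 0, -0.05], "turn": [0, 0, 0], "jaw": 0.05},
  {"travel": [0, 0, -0.05], "turn": [0, 0, 0], "jaw": 0.05},
  {"travel": [0, 0, 0], "turn": [0, 0, 0], "jaw": 0.05},
  {"travel": [0, 0, 0], "turn": [0, 0, 0], "jaw": 0.05},
])

```text
time_s: 24.82
tool_pos: [0.5713, 0.1473, 0.1587]
eef_rot: [[-0.977, 0.212, -0.002], [0.212, 0.977, -0.0], [0.002, -0.001, -1.0]]
force: [0.7, -0.1, -2.3]
opening: 0.059
grasp_force: 30.0
```

Run:
```python
from h import *
s=monitor.read_state(); im=viewer.get_image("wrist"); cv2.imwrite("pics/w8raw.png",im); K,T=cam("wrist",s)
print(s["tool_pos"],s["opening"],s["grasp_force"],s["force"])
zt=s["tool_pos"][2]-.0308+.073
h=cv2.cvtColor(im,cv2.COLOR_BGR2HSV); m=((h[...,0]<8)|(h[...,0]>172))&(h[...,1]>150)&(h[...,2]>100); m=m.astype(np.uint8)*255; m[:150]=0
m=cv2.morphologyEx(m,cv2.MORPH_OPEN,np.ones((5,5)))
c=max(cv2.findContours(m,cv2.RETR_EXTERNAL,cv2.CHAIN_APPROX_NONE)[0],key=cv2.contourArea); print(cv2.boundingRect(c),cv2.minEnclosingCircle(c))
for uv in [cv2.minEnclosingCircle(c)[0]]:
    t=ray(K,T,uv,zt); print("tool frame",s["eef_rot"].T@(t-s["tool_pos"]))
print("expected px of centred lid",proj(K,T,s["tool_pos"]+[0,0,.0422]), "radius px", np.linalg.norm(proj(K,T,s["tool_pos"]+[0,0.0285,.0422])-proj(K,T,s["tool_pos"]+[0,0,.0422])))
crop(im,120,100,520,400,"w8",20)
```

```text
[0.5713 0.1473 0.1587] 0.05900288041190939 29.989248601887084 [ 0.6646 -0.1289 -2.2611]
(255, 268, 133, 111) ((321.0, 326.4193420410156), 66.37086486816406)
tool frame [ 0.0012 -0.0009 -0.0422]
expected px of centred lid [323.0939 328.8128] radius px 68.70203008796153
```

View pics/w8.png

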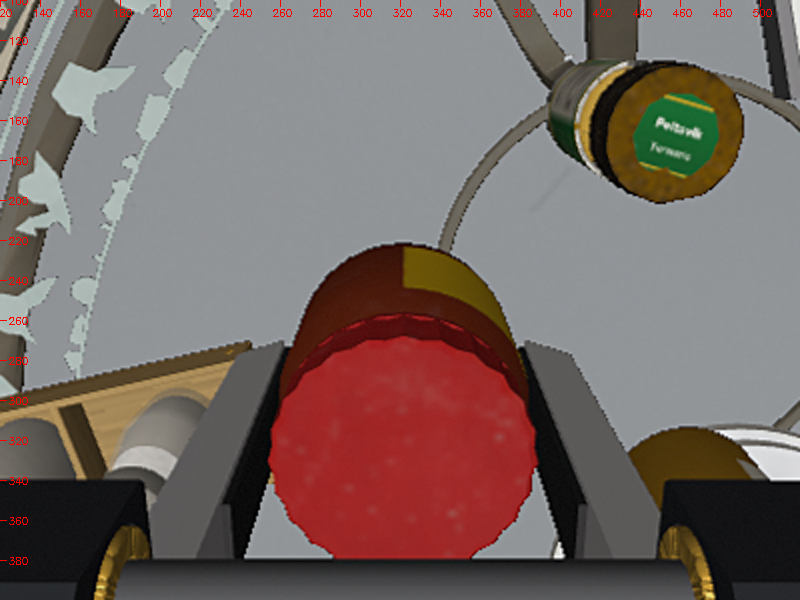

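Call:
step_arm([
  {"travel": [0, 0, -0.03], "turn": [0, 0, 0], "jaw": 0.05},
  {"travel": [0.015, 0.025, 0], "turn": [0, 0, 0], "jaw": 0.05},
  {"travel": [0.03, 0.05, 0], "turn": [0, 0, 0], "jaw": 0.05},
  {"travel": [0.03, 0.05, 0], "turn": [0, 0, 0], "jaw": 0.05},
  {"travel": [0.03, 0.05, 0], "turn": [0, 0, 0], "jaw": 0.05},
  {"travel": [0.03, 0.05, 0], "turn": [0, 0, 0], "jaw": 0.05},
  {"travel": [0.02, 0.03, 0], "turn": [0, 0, 0], "jaw": 0.05},
  {"travel": [0.009, 0.0147, 0], "turn": [0, 0, 0], "jaw": 0.05},
  {"travel": [0, 0, 0.02], "turn": [0, 0, 0], "jaw": 0.05},
  {"travel": [0, 0, 0.04], "turn": [0, 0, 0], "jaw": 0.05},
])

```text
time_s: 26.12
tool_pos: [0.4709, 0.4448, 0.1293]
eef_rot: [[-0.977, 0.213, 0.002], [0.213, 0.977, 0.0], [-0.002, 0.001, -1.0]]
force: [-1.2, -0.4, -2.5]
opening: 0.0589
grasp_force: 30.0
```

Call:
step_arm([
  {"travel": [0, 0, 0.04], "turn": [0, 0, 0], "jaw": 0.05},
  {"travel": [0, 0, 0.025], "turn": [0, 0, 0], "jaw": 0.05},
  {"travel": [0, 0, 0], "turn": [0, 0, 0], "jaw": 0.05},
  {"travel": [0, 0, 0], "turn": [0, 0, 0], "jaw": 0.05},
])

```text
time_s: 26.62
tool_pos: [0.4703, 0.4451, 0.065]
eef_rot: [[-0.977, 0.213, 0.001], [0.213, 0.977, -0.0], [-0.001, 0.0, -1.0]]
force: [-0.1, 1.3, -2.7]
opening: 0.0593
grasp_force: 30.0
```

Call:
step_arm([
  {"travel": [0.002, 0, 0.01], "turn": [0, 0, 0], "jaw": 0.05},
  {"travel": [0, 0, 0.008], "turn": [0, 0, 0], "jaw": 0.05},
  {"travel": [0, 0, 0.006], "turn": [0, 0, 0], "jaw": 0.05},
  {"travel": [0, 0, 0], "turn": [0, 0, 0], "jaw": 0.05},
])

```text
time_s: 27.12
tool_pos: [0.4668, 0.4458, 0.0398]
eef_rot: [[-0.977, 0.212, -0.001], [0.212, 0.977, -0.001], [0.001, -0.001, -1.0]]
force: [-0.1, 0.1, -2.5]
opening: 0.0591
grasp_force: 30.0
```

Call:
step_arm([
  {"travel": [0, 0, 0.003], "turn": [0, 0, 0], "jaw": 0.05},
  {"travel": [0, 0, 0.001], "turn": [0, 0, 0], "jaw": 0.05},
  {"travel": [0, 0, 0], "turn": [0, 0, 0], "jaw": 0.05},
])

```text
time_s: 27.5
tool_pos: [0.4672, 0.4462, 0.0368]
eef_rot: [[-0.977, 0.212, 0.0], [0.212, 0.977, 0.0], [-0.0, 0.0, -1.0]]
force: [-1.2, -0.5, 0.6]
opening: 0.0589
grasp_force: 30.0
```

Call:
step_arm([
  {"travel": [0, 0, 0], "turn": [0, 0, 0], "jaw": 0.085},
  {"travel": [0, 0, 0], "turn": [0, 0, 0], "jaw": 0.085},
  {"travel": [0, 0, 0], "turn": [0, 0, 0], "jaw": 0.085},
  {"travel": [0, 0, 0], "turn": [0, 0, 0], "jaw": 0.085},
  {"travel": [0, 0, -0.03], "turn": [0, 0, 0], "jaw": 0.085},
  {"travel": [0, 0, -0.05], "turn": [0, 0, 0], "jaw": 0.085},
  {"travel": [0, 0, -0.05], "turn": [0, 0, 0], "jaw": 0.085},
  {"travel": [0, 0, -0.05], "turn": [0, 0, 0], "jaw": 0.094},
  {"travel": [0, 0, -0.035], "turn": [0, 0, 0], "jaw": 0.094},
  {"travel": [-0.02, -0.02, 0], "turn": [0, 0, 0], "jaw": 0.094},
])

```text
time_s: 28.75
tool_pos: [0.4824, 0.4259, 0.2549]
eef_rot: [[-0.978, 0.207, 0.004], [0.207, 0.978, 0.006], [-0.002, 0.007, -1.0]]
force: [0.3, 0.2, -0.5]
opening: 0.0938
grasp_force: 0.0
```

Call:
step_arm([
  {"travel": [-0.035, -0.035, 0], "turn": [0, 0, 0], "jaw": 0.094},
  {"travel": [-0.035, -0.035, 0], "turn": [0, 0, 0], "jaw": 0.094},
  {"travel": [-0.03, -0.03, 0], "turn": [0, 0, 0], "jaw": 0.094},
  {"travel": [0, 0, 0], "turn": [0, 0, 0], "jaw": 0.094},
  {"travel": [0, 0, 0], "turn": [0, 0, 0], "jaw": 0.094},
  {"travel": [0, 0, 0], "turn": [0, 0, 0], "jaw": 0.094},
])

```text
time_s: 29.5
tool_pos: [0.558, 0.3053, 0.2513]
eef_rot: [[-0.978, 0.209, -0.001], [0.209, 0.978, 0.001], [0.001, 0.001, -1.0]]
force: [0.4, 0.1, 0.5]
opening: 0.0942
grasp_force: 0.0
```

Run:
```python
from h import *
import pickle
s=monitor.read_state(); im=viewer.get_image("wrist"); pickle.dump(s,open("w9.pkl","wb")); b=viewer.get_image("side"); a=viewer.get_image("scene")
print(s["time_s"],s["tool_pos"],s["force"])
cv2.imwrite("pics/w9raw.png",im)
R=lambda i,w,h:cv2.resize(i,(w,h),interpolation=cv2.INTER_CUBIC)
top=np.hstack([R(b[180:380,350:510],240,300),R(a[180:330,380:530],300,300),R(a[180:330,160:290],260,300)])
bot=R(im[0:240],800,300)
cv2.imwrite("pics/final.png",np.vstack([top,bot]))
```

```text
29.5 [0.558  0.3053 0.2513] [0.4306 0.0557 0.4871]
```

View pics/final.png

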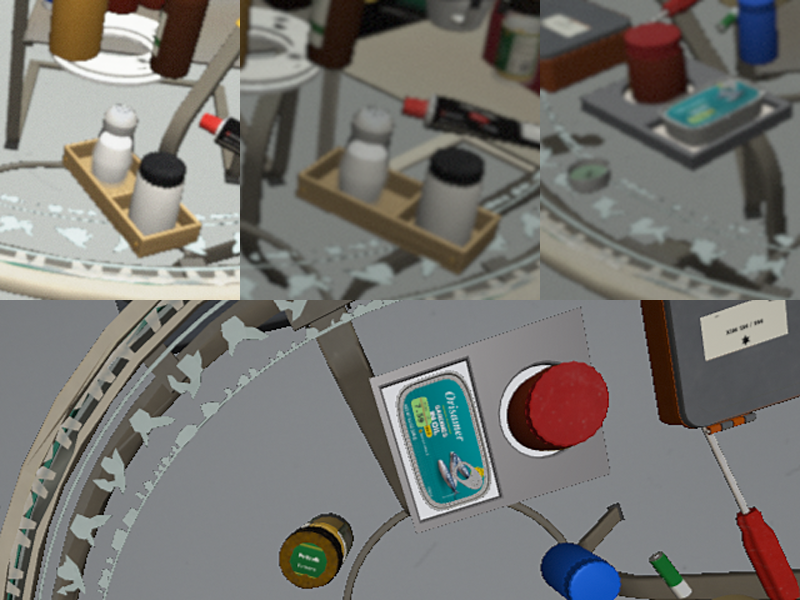

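The final composite shows the tin and wide jar down in their cavities. The salt jar stands in the short bay and the shaker in the long bay, both upright. The spice jar is in place and the gripper is clear.

```bash
python3 -c "
from workcell import bot
print(bot.hand_in())"
```

```text
the job is handed in; nothing more can be done
None
```

I made up both kits and handed the job in at about 30 s; the final pictures show all four items seated and the spice jar where it stood, but the hand-in returned no verdict.

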